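# Put the toppled objective canisters away in the dust-proof case

## Task

Some objective canisters have been left toppled on the microscope rig's bench. Swing the dust cover of the grey case well aside on its pin so that the port is fully clear, stand every canister upright, cap up, on the floor inside the case, and then swing the cover fully shut again. Leave the control box, the mouse and the meter where they are.

Things in the scene. Friction and masses are not known exactly. Their poses are not given: they have to be found in the camera images.
- case: Grey case fixed to the bench, open on top. Origin on the bench; x along its length (away from the robot at yaw 0), y to its left. Outside x -95..+113, y -64..+82, 86 mm high. The well (port) in it spans x -71..+105, y -56..+56 mm, straight walls, floor 6 mm above the bench, 80 mm deep; it takes three canisters in a row along x.
- case_floor (a point): Centre of the well's floor, at (17, 0, 6) mm in the case's frame, same axes as the case.
- cover (a joint): Aluminium dust cover: plate 208 x 146 mm, 88 to 92 mm above the bench, turning level on one upright pin at the case's corner nearest the robot, on the left. 0 rad = fully shut on its stop; grows anticlockwise from above (free end goes left) to a stop at 1.9; from 1.57 the port is entirely clear. Light friction (1 N at the knob); stays where left; starts shut or a little ajar.
- cover_pin (a point): Point on the pin's axis at the level of the plate's top, 92 mm above the bench, at (-83, 69) mm in the case's frame.
- cover_knob (a point): Point on the axis of the cover's upright black round knob, 18 mm diameter, which rises from the plate's top (92 mm above the bench) to 128 mm; this point is 116 mm above the bench. With the cover shut it lies at (67, 0) mm in the case's frame; it is 165 mm from the pin.
- canister1: Objective canister: white plastic body 42 x 42 mm square and 54 mm tall with a weighted grey foot (the lowest 10 mm, most of the weight) and a black round screw cap 37 mm in diameter from 56 to 72 mm; 72 mm tall over all, 0.08 to 0.17 kg. Origin at the centre of its square foot, z from the foot to the cap. It starts lying flat on one of its sides on the bench; not every canister is present each time.
- canister2: Objective canister: white plastic body 42 x 42 mm square and 54 mm tall with a weighted grey foot (the lowest 10 mm, most of the weight) and a black round screw cap 37 mm in diameter from 56 to 72 mm; 72 mm tall over all, 0.08 to 0.17 kg. Origin at the centre of its square foot, z from the foot to the cap. It starts lying flat on one of its sides on the bench; not every canister is present each time.
- canister3: Objective canister: white plastic body 42 x 42 mm square and 54 mm tall with a weighted grey foot (the lowest 10 mm, most of the weight) and a black round screw cap 37 mm in diameter from 56 to 72 mm; 72 mm tall over all, 0.08 to 0.17 kg. Origin at the centre of its square foot, z from the foot to the cap. It starts lying flat on one of its sides on the bench; not every canister is present each time.
- control_box: Bystander: black control box with aluminium knobs, 110 x 190 x 62 mm, origin under its centre. Not to be moved.
- mouse: Bystander: black computer mouse, 100 x 58 x 32 mm, origin under its centre. Not to be moved.
- meter: Bystander: red hand-held meter lying flat, 130 x 70 x 32 mm, origin under its centre. Not to be moved.
Things that resemble listed ones, but are neither listed nor needed, are in the scene too. Leave any blue or red look-alike of the canister3 alone.

How it is judged:
On the way, in this order (a step that is already met when the one before it is completed fails the run):
1. the cover is swung well aside (at least 1.4 rad) (value of joint cover above 1.4 rad), for 0.2 s.
2. every canister stands upright, cap up, on the floor of the well (x of canister1 in the frame of case_floor between -0.071 and 0.071 m and y of canister1 in the frame of case_floor between -0.04 and 0.04 m and z of canister1 in the frame of case_floor between -0.006 and 0.008 m and angle between each of canister1, canister2, canister3's own z axis and vertical below 0.12 rad and linear speed of each of canister1, canister2, canister3 below 0.03 m/s and x of canister2 in the frame of case_floor between -0.071 and 0.071 m and y of canister2 in the frame of case_floor between -0.04 and 0.04 m and z of canister2 in the frame of case_floor between -0.006 and 0.008 m and x of canister3 in the frame of case_floor between -0.071 and 0.071 m and y of canister3 in the frame of case_floor between -0.04 and 0.04 m and z of canister3 in the frame of case_floor between -0.006 and 0.008 m), for 0.3 s.
3. the cover is swung shut again (value of joint cover below 0.07 rad), for 0.2 s.
At the end, for the whole second after the job is handed in: Every canister present stands upright (within 0.12 rad) and at rest on the well's floor, and the cover is shut (within 0.07 rad of its stop) (all of step 2 and value of joint cover below 0.07 rad and velocity of joint cover below 0.05 rad/s); the robot touches nothing.
It fails at once if the control box is moved more than 30 mm (distance of control_box from where it was at the start of the episode above 0.03 m).
It fails at once if the mouse is moved more than 30 mm (distance of mouse from where it was at the start of the episode above 0.03 m).
It fails at once if the meter is moved more than 30 mm (distance of meter from where it was at the start of the episode above 0.03 m).
Of canister1, canister2, canister3 only 2 to 3 are there at a start; the rules pass over those that are not, and their reading is None.
At some moment in a run one of canister1, canister2, canister3 may be knocked a few centimetres aside while the robot is not near it.
It also fails if it takes over 210 s, if anything falls off the work surface, if the arm or the gripper's body presses on something with over 40 N, if the wrist force passes 120 N, or if a joint passes its speed limit or range.

## Robot

A 6-joint arm with a two-finger parallel gripper is mounted at the origin on the work surface. World frame = base frame: x ahead of the robot, y to its left, z up, the work surface at z = 0. Lengths are in m, angles in rad, forces in N, time in s.
With the tool pointing down it reaches from about 0.25 to 0.775 m from the base axis. Payload 4 kg.
Tool frame: the origin (TCP) lies midway between the tips of the shut fingers; the grasp point (between the pads) lies 19 mm behind it (env.grip_depth is the distance from the TCP to the grasp point, in m); z points along the fingers, y is the line along which they close (so a half turn about z gives the same grasp; the last joint's range is limited). The gripper opens to 85 mm and grips with 20 to 120 N. Pads are 22 mm wide; open, the fingers measure 114 mm over their backs; the gripper's body (76 mm by 85 mm) begins 54 mm behind the grasp point. The pads swing forward as they close: fully open they stand 13 mm farther back than shut.
Start: joints at [-1.284, 0.087, 1.371, -0, 1.684, -0.103], TCP at [0.209, -0.509, 0.231] pointing down, gripper open.
Joint ranges: [-3.1, 3.1], [-0.76, 2.03], [0.27, 2.55], [-1.08, 4.22], [0.17, 2.65], [-2.57, 2.57]. Speed limits (rad/s): [2.79, 2.79, 3.14, 3.14, 3.14, 3.14].

## Interface

Orientations are given as a rotation vector (axis times angle).
In Python, from plant import env gives the robot as it stands.
- The arm moves only by the tool step_arm, never from a script. Its argument "series" is a list that holds one entry, the list of rows, each a list of 5 numbers: the opening in per cent of the stroke, from 0 (shut) to 100 (fully open), then the shift along the tool's x, y, z in mm, then the turn about the tool's z in degrees. A call has 1 to 10 rows; each row is the pose to reach, as a shift and turn from the pose commanded when the call began, along the tool's axes at that moment; what a row does not reach only later rows make up. A row lasts 1/12 s, in which the tool goes at most 41.7 mm and 7.16 degrees, less where a joint would pass 70% of its speed; a pose out of reach is approached as far as the arm can. A call with a gripper value outside its range is refused whole. The fingers move at their own pace and stop on an object; "squeeze" is the grip in N (left out, the last holds). Time passes only in rows, so rows that repeat a pose let the fingers close. It gives the time, the measured TCP pose, the force, the opening and the grip force at its end, in the units of the state.
- env.read_state(): the state, without advancing time (a new reading comes with each control period).
- env.read_camera(name): name is "scene" or "top" or "wrist"; returns (picture, depth): 420x560x3 uint8, red, green, blue; 420x560 float32, m along the optical axis (not along the pixel's ray), 0 where there is no reading.
- env.camera_params(name): a dict with "intrinsics" (3x3 intrinsics, pixels), "rvec" (rotation vector, rad) and "tvec" (3), from world to camera coordinates, as OpenCV has them; the wrist camera has in their place "hand_eye" (4x4, takes a point from camera to tool coordinates, whose origin is the TCP and whose axes are the flange's). Camera axes: x right, y down, z forward; pixel columns grow to the right and rows downward; lengths in m; the calibration is good to about 2 mm. A picture is of the moment at which its call begins: read the wrist's pose just before it. camera_params takes no time and is no camera call.
- env.close_job(): hands the job in; it is judged then, once.
Trained networks look in the newest picture that a camera, given by its name, has taken for a name from the list of things; names that differ only in an ending like _2 or _b are one class to them, and where a whole thing is asked for, a point or a joint stands for the part that bears it (a point fixed in the world has none). Each returns a list of dicts, best first, with "score" (0 to 1); they miss things now and then, are a little off and sometimes report something else, mostly with a low value. They report only what shows in the picture. A call takes as long as a camera call. They do not tell look-alikes from the thing itself.
- env.find_in(camera, name): "bbox" ([left, top, width, height] in pixels, round what is visible of it).
- env.pinpoint(camera, name): "centre" ([column, row] in pixels: a listed point, or the origin of a listed thing).
The state is a dict: "t": time; "joints": joint angles; "joint_vel": joint speeds; "joint_torque": joint torques, N m; "tool_pos": TCP position; "eef_rot": TCP orientation; "ft_force": force on the tool from outside, world axes, zero at the start; "moment": the same for the moment, N m; "width": finger opening in m; "grasp_force": force on a finger pad.
Only numpy, scipy, OpenCV 4.12 (cv2) and the standard library are available. Lean on these libraries where they do the work, as an engineer would, in place of code of your own. Each camera call takes 0.05 s, during which the arm holds its last target. There are 200 camera calls.

## Working session

There is one attempt and no reset: what is moved stays moved. The work goes in short steps, Python scripts to look and compute and a tool call to move; the robot and the scene stay as the last step left them, time stands still between calls to the robot, and variables do not carry over. Pictures are saved under pics/ and viewed, at most 16 in all, crops included, and the job is handed in when it is done.

Besides the shell and the picture viewer there is one more tool, called after "Request:" by a JSON object that holds its "name" and its "arguments". step_arm: Moves the arm, as the interface text tells. Its arguments: {"type":"object","properties":{"series":{"type":"array"},"squeeze":{"type":"number"}},"required":["series"]}

```bash
ls; mkdir -p pics
cat > h.py <<'E'
import numpy as np, cv2
from scipy.spatial.transform import Rotation as R
from plant import env
def cam(name):
    p=env.camera_params(name); K=np.array(p["intrinsics"])
    if "hand_eye" in p:
        s=env.read_state(); T=np.eye(4); T[:3,:3]=R.from_rotvec(s["eef_rot"]).as_matrix(); T[:3,3]=s["tool_pos"]
        return K,T@np.array(p["hand_eye"])
    T=np.eye(4); T[:3,:3]=R.from_rotvec(np.ravel(p["rvec"])).as_matrix(); T[:3,3]=np.ravel(p["tvec"])
    return K,np.linalg.inv(T)
def shot(name,save=None):
    K,T=cam(name); im,d=env.read_camera(name)
    if save: cv2.imwrite("pics/"+save,im[:,:,::-1])
    return im,d,K,T
def cloud(d,K,T):
    v,u=np.indices(d.shape); P=np.stack([(u-K[0,2])*d/K[0,0],(v-K[1,2])*d/K[1,1],d],-1)
    W=P@T[:3,:3].T+T[:3,3]; W[d<=0]=np.nan; return W
def ray(px,z,K,T):
    r=T[:3,:3]@np.array([(px[0]-K[0,2])/K[0,0],(px[1]-K[1,2])/K[1,1],1]); c=T[:3,3]
    return c+r*(z-c[2])/r[2]
def proj(P,K,T):
    Q=(np.asarray(P)-T[:3,3])@T[:3,:3]; q=Q@K.T; return q[...,:2]/q[...,2:]
E
python3 - <<'E'
from h import *
for n in("top","scene"):
    im,d,K,T=shot(n,n+"0.png"); W=cloud(d,K,T); print(n,T[:3,3].round(3),K[0,0])
    for o in("case","cover_knob","cover_pin","canister1","control_box","mouse","meter"):
        for f in(env.find_in,env.pinpoint):
            for r in f(n,o)[:5]:
                b=r.get("centre") or r.get("bbox")
                c=b if "centre" in r else [b[0]+b[2]/2,b[1]+b[3]/2]
                print(o,f.__name__,round(r["score"],2),np.round(b),W[int(c[1]),int(c[0])].round(3))
s=env.read_state();print(s["t"],R.from_rotvec(s["eef_rot"]).as_matrix().round(3))
E
```

```text
pics
top [ 0.284 -0.082  1.417] 513.3285281633713
case call 0.84 [131. 177.  63.  88.] [0.568 0.218 0.092]
case call 0.85 [176. 230.] [0.538 0.18  0.1  ]
cover_knob call 0.75 [129. 178.  64.  84.] [0.57  0.223 0.095]
cover_knob call 0.63 [261. 255.  25.  16.] [ 0.451 -0.07   0.045]
cover_knob call 0.71 [158. 192.] [0.634 0.22  0.133]
cover_knob call 0.6 [396. 267.] [ 0.426 -0.399  0.027]
cover_pin call 0.82 [129. 178.  64.  82.] [0.571 0.221 0.089]
cover_pin call 0.61 [139. 257.] [0.473 0.276 0.103]
canister1 call 0.89 [261. 254.  29.  16.] [ 0.451 -0.072  0.042]
canister1 call 0.84 [211. 213.  34.  28.] [0.552 0.05  0.041]
canister1 call 0.83 [328. 256.  34.  22.] [ 0.432 -0.259  0.048]
canister1 call 0.74 [282. 294.  24.  28.] [ 0.33  -0.118  0.048]
canister1 call 0.61 [273. 195.  26.  24.] [ 0.604 -0.111  0.043]
canister1 call 0.92 [297. 212.] [ 0.598 -0.142  0.001]
canister1 call 0.9 [239. 228.] [ 0.559  0.023 -0.   ]
canister1 call 0.74 [304. 296.] [ 0.36  -0.15   0.004]
canister1 call 0.71 [329. 265.] [ 0.444 -0.224  0.001]
canister1 call 0.7 [236. 285.] [0.394 0.034 0.042]
con
[... 1026 characters left out ...]
]
canister1 call 0.89 [307. 204.] [0.531 0.028 0.013]
canister1 call 0.86 [202. 203.] [ 0.349 -0.144  0.032]
canister1 call 0.76 [200. 246.] [ 0.436 -0.233  0.042]
canister1 call 0.75 [239. 218.] [ 0.43  -0.107  0.004]
canister1 call 0.74 [280. 266.] [ 0.591 -0.141  0.004]
control_box call 0.8 [134. 338. 123.  82.] [ 0.645 -0.436  0.061]
control_box call 0.87 [204. 405.] [ 0.689 -0.457  0.062]
mouse call 0.58 [372. 234.  44.  32.] [0.766 0.049 0.03 ]
mouse call 0.56 [314. 110. 110.  94.] [0.59  0.184 0.094]
meter call 0.62 [106. 274.  58.  67.] [ 0.436 -0.418  0.028]
meter call 0.9 [134. 309.] [ 0.435 -0.424  0.026]
1.5 [[ 0.925  0.38   0.   ]
 [ 0.38  -0.925 -0.   ]
 [ 0.     0.    -1.   ]]
```

Run:
```python
import cv2
a=cv2.imread("pics/top0.png")[125:345,110:430]; cv2.imwrite("pics/top0c.png",cv2.resize(a,None,fx=2.5,fy=2.5,interpolation=cv2.INTER_CUBIC))
a=cv2.imread("pics/scene0.png")[90:360,90:440]; cv2.imwrite("pics/scene0c.png",cv2.resize(a,None,fx=2.2,fy=2.2,interpolation=cv2.INTER_CUBIC))
```

```text
(no output)
```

View pics/top0c.png

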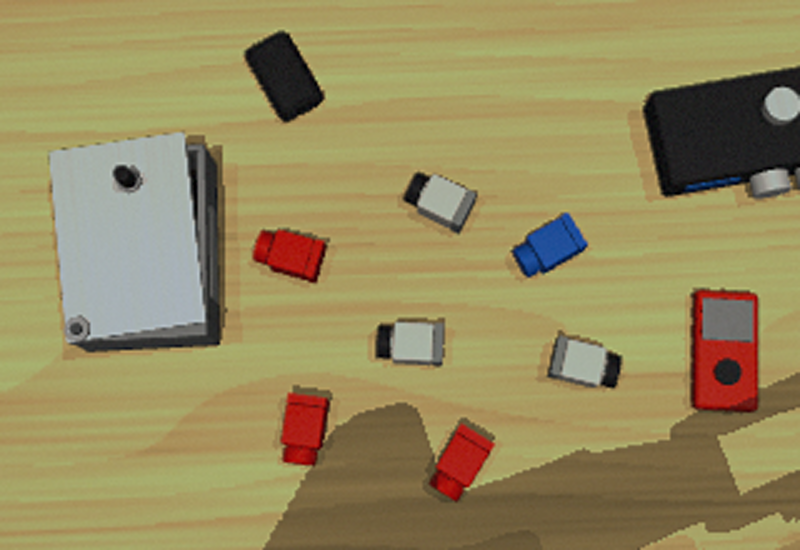

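View pics/scene0c.png

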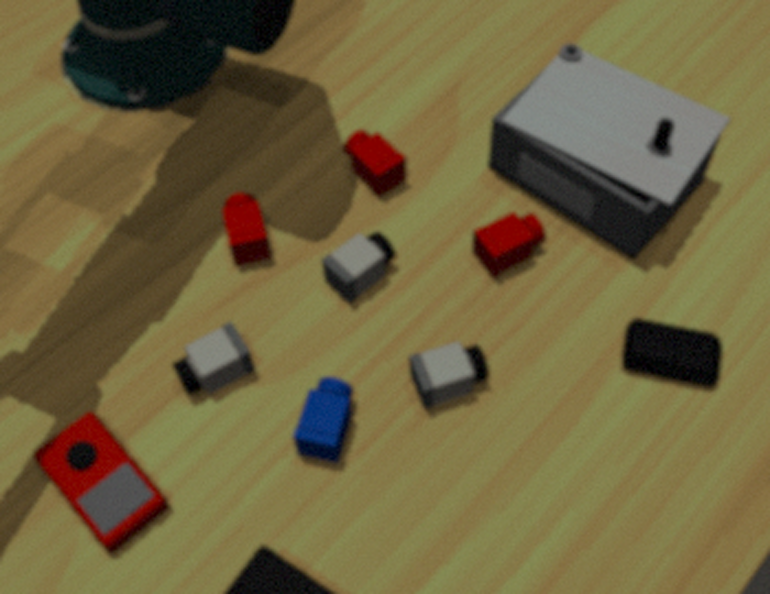

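Top crop: the white/grey canisters with black caps are at (440,200), (411,342) and (585,360). Look-alikes that could be mistaken for them are red at (290,253), (305,427), (462,460) and blue at (550,244). The knob is at (126,177), the pin at (77,328), and the cover is slightly ajar. I choose the three white ones. The scene view agrees, with white at (357,265), (448,373) and (215,357).

```bash
cat >> h.py <<'E'
def cans(im,d,K,T,zr=(0.034,0.056)):
    """white bodies lying: list of (centre xy, long-axis dir toward cap, n)"""
    W=cloud(d,K,T); hsv=cv2.cvtColor(im,cv2.COLOR_RGB2HSV); out=[]
    m=((hsv[...,1]<60)&(hsv[...,2]>95)&(W[...,2]>zr[0])&(W[...,2]<zr[1])).astype(np.uint8)
    n,l,st,_=cv2.connectedComponentsWithStats(m)
    for i in range(1,n):
        if st[i,4]<60: continue
        P=W[l==i]; (c,wh,a)=cv2.minAreaRect((P[:,:2]*1000).astype(np.float32))
        out.append((np.round(c),np.round(wh),round(a),st[i,4],np.round(np.nanmean(P,0)*1000),st[i,:4]))
    return out
def pose():
    s=env.read_state(); M=R.from_rotvec(s["eef_rot"]).as_matrix()
    return np.array(s["tool_pos"])*1000,np.degrees(np.arctan2(M[1,0],M[0,0])),s
def go(targets,base=None):
    """targets [(x,y,z mm,psi deg)] -> shift rows from the current pose"""
    p,psi,s=pose() 
    if base: p,psi=np.array(base[:3]),base[3]
    c,si=np.cos(np.radians(psi)),np.sin(np.radians(psi))
    for t in targets:
        D=np.array(t[:3])-p; print([round(c*D[0]+si*D[1],1),round(si*D[0]-c*D[1],1),round(-D[2],1),round((psi-t[3]+180)%360-180,1)])
E
python3 - <<'E'
from h import *
for n in("top","scene"):
    im,d,K,T=shot(n)
    for c in cans(im,d,K,T): print(n,*c)
    for o,z in(("cover_knob",.116),("cover_pin",.092)): 
        r=env.pinpoint(n,o)[0]; print(o,r["score"],r["centre"],(ray(r["centre"],z,K,T)*1000).round(1))
print(pose()[:2])
p=[633,218,180,-16]; go([p])
E
```

```text
top [ 620. -528.] [22. 40.] 10 83 [ 621. -524.   50.] [429 189  16  10]
top [ 613. -476.] [22. 39.] 8 99 [ 612. -473.   50.] [411 193  15  10]
top [ 609. -116.] [54. 41.] 61 282 [ 608. -116.   43.] [277 195  23  20]
top [453. -79.] [56. 41.] 85 305 [453. -79.  43.] [266 254  22  16]
top [ 425. -253.] [56. 41.] 74 301 [ 425. -253.   43.] [331 259  22  20]
cover_knob 0.64 [157.3, 194.5] [631.4 225.7 116. ]
cover_pin 0.87 [139.2, 256.8] [472.7 276.4  92. ]
scene [452. -79.] [45. 42.] 85 259 [452. -79.  43.] [239 197  25  19]
scene [ 422. -260.] [44. 40.] 72 316 [ 423. -261.   42.] [175 239  23  22]
scene [ 609. -117.] [45. 41.] 60 325 [ 609. -117.   42.] [281 246  24  20]
scene [ 611. -482.] [20. 33.] 5 177 [ 610. -481.   52.] [156 376  17  20]
scene [ 617. -533.] [21. 38.] 9 191 [ 617. -532.   52.] [136 400  18  20]
cover_knob 0.65 [392.1, 151.1] [631.8 214.6 116. ]
cover_pin 0.78 [349.1, 115.7] [474.5 265.6  92. ]
(array([ 209.00453758, -508.75860707,  231.34141662]), np.float64(22.33527675154765))
[np.float64(668.4), np.float64(-511.1), np.float64(51.3), np.float64(38.3)]
```

Request:
{"name": "step_arm", "arguments": {"series": [[[40,330,-255,20,20],[40,330,-255,20,20],[40,330,-255,20,30],[40,330,-255,20,35],[40,668,-511,20,38],[40,668,-511,20,38],[40,668,-511,20,38],[40,668,-511,20,38],[40,668,-511,20,38],[40,668,-511,20,38]]]}}

```text
t: 2.63
tool_pos: [0.4133, -0.1572, 0.2196]
eef_rot: [3.112, -0.429, 0.002]
ft_force: [1.3, -0.7, 0.9]
width: 0.0344
grasp_force: 0.0
```

```bash
python3 -c "
from h import *
print(pose()[:2]); go([[632,219,210,-18]])"
```

```text
(array([ 413.30965132, -157.17006424,  219.62470268]), np.float64(-15.682259389513606))
[np.float64(108.9), np.float64(-421.3), np.float64(9.6), np.float64(2.3)]
```

Request:
{"name": "step_arm", "arguments": {"series": [[[40,109,-421,10,2],[40,109,-421,10,2],[40,109,-421,10,2],[40,109,-421,10,2],[40,109,-421,10,2],[40,109,-421,10,2],[40,109,-421,10,2],[40,109,-421,10,2],[40,109,-421,10,2],[40,109,-421,10,2]]]}}

```text
t: 3.47
tool_pos: [0.6228, 0.2031, 0.2095]
eef_rot: [3.104, -0.482, 0.0]
ft_force: [1.9, -0.3, 0.1]
width: 0.0346
grasp_force: 0.0
```

Request:
{"name": "step_arm", "arguments": {"series": [[[40,20,-20,0,0],[40,20,-20,0,0],[40,20,-20,0,0]]]}}

```text
t: 3.72
tool_pos: [0.6475, 0.2148, 0.2074]
eef_rot: [3.103, -0.48, -0.005]
ft_force: [-0.4, 0.1, 0.0]
width: 0.034
grasp_force: 0.0
```

```bash
python3 -c "
from h import *
print(pose()[:2]); im,d,K,T=shot('wrist','w1.png')
for o,z in(('cover_knob',.116),('cover_pin',.092)):
  for r in env.pinpoint('wrist',o)[:2]: print(o,r['score'],r['centre'],(ray(r['centre'],z,K,T)*1000).round(1))
W=cloud(d,K,T); m=(W[...,2]>.12)&(W[...,2]<.135); print(m.sum(),np.median(W[m],0))
go([[632,219,210,-18]])"
```

```text
(array([647.50546962, 214.82049084, 207.40994706]), np.float64(-17.58677541212255))
cover_knob 0.59 [271.1, 231.4] [631.1 217.7 116. ]
399 [0.62999454 0.21692442 0.12713966]
[np.float64(-15.9), np.float64(-1.1), np.float64(0.3), np.float64(0.3)]
```

View pics/w1.png

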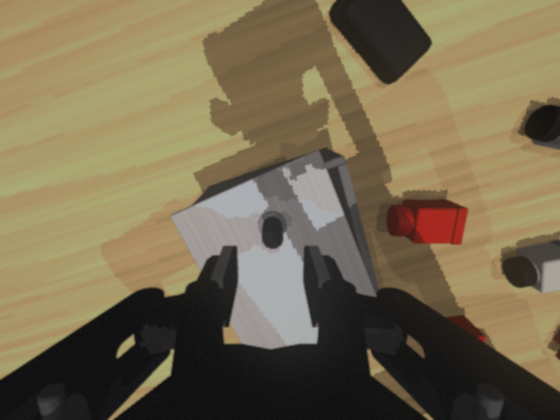

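Request:
{"name": "step_arm", "arguments": {"series": [[[40,-17,2,0,0],[40,-17,2,40,0],[40,-17,2,80,0],[40,-17,2,105,0],[40,-17,2,105,0],[10,-17,2,105,0],[10,-17,2,105,0],[10,-17,2,105,0],[10,-17,2,105,0]]], "squeeze": 20}}

```text
t: 4.62
tool_pos: [0.6306, 0.2171, 0.1063]
eef_rot: [-3.104, 0.483, -0.002]
ft_force: [-2.6, 0.3, -4.6]
width: 0.0167
grasp_force: 22.6
```

Run:
```python
from h import *
p,psi,s=pose(); print(p,psi,s["joints"])
pin=np.array([473,271]); a0=np.arctan2(p[1]-pin[1],p[0]-pin[0]); r=np.hypot(*(p[:2]-pin)); print(np.degrees(a0),r)
a=[a0+np.radians(6.5*i) for i in range(1,17)]
go([[pin[0]+166*np.cos(x),pin[1]+166*np.sin(x),p[2],psi+np.degrees(x-a0)] for x in a])
```

```text
[630.61090001 217.12771707 106.29336632] -17.674852847600768 [ 2.46698360e-01  3.95087066e-01  1.24673965e+00 -1.34304219e-04
  1.49873771e+00  2.12598846e+00]
-18.87071370100169 166.56355744632057
[np.float64(-1.2), np.float64(-18.8), np.float64(-0.0), np.float64(-6.5)]
[np.float64(-4.0), np.float64(-37.4), np.float64(-0.0), np.float64(-13.0)]
[np.float64(-8.9), np.float64(-55.6), np.float64(-0.0), np.float64(-19.5)]
[np.float64(-15.8), np.float64(-73.1), np.float64(-0.0), np.float64(-26.0)]
[np.float64(-24.7), np.float64(-89.7), np.float64(-0.0), np.float64(-32.5)]
[np.float64(-35.4), np.float64(-105.2), np.float64(-0.0), np.float64(-39.0)]
[np.float64(-47.7), np.float64(-119.4), np.float64(-0.0), np.float64(-45.5)]
[np.float64(-61.6), np.float64(-132.1), np.float64(-0.0), np.float64(-52.0)]
[np.float64(-76.9), np.float64(-143.2), np.float64(-0.0), np.float64(-58.5)]
[np.float64(-93.2), np.float64(-152.4), np.float64(-0.0), np.float64(-65.0)]
[np.float64(-110.6), np.float64(-159.8), np.float64(-0.0), np.float64(-71.5)]
[np.float64(-128.6), np.float64(-165.1), np.float64(-0.0), np.float64(-78.0)]
[np.float64(-147.2), np.float64(-168.3), np.float64(-0.0), np.float64(-84.5)]
[np.float64(-166.0), np.float64(-169.5), np.float64(-0.0), np.float64(-91.0)]
[np.float64(-184.8), np.float64(-168.5), np.float64(-0.0), np.float64(-97.5)]
[np.float64(-203.3), np.float64(-165.3), np.float64(-0.0), np.float64(-104.0)]
```

Request:
{"name": "step_arm", "arguments": {"series": [[[10,-1,-19,0,-6.5],[10,-4,-37,0,-13],[10,-9,-56,0,-19.5],[10,-16,-73,0,-26],[10,-25,-90,0,-32.5],[10,-35,-105,0,-39],[10,-48,-119,0,-45.5],[10,-62,-132,0,-52],[10,-62,-132,0,-52]]]}}

```text
t: 5.37
tool_pos: [0.6101, 0.3655, 0.1063]
eef_rot: [-2.997, -0.937, -0.003]
ft_force: [-1.2, -0.8, -2.0]
width: 0.0169
grasp_force: 22.6
```

Run:
```python
from h import *
p,psi,s=pose(); print(p,psi)
pin=np.array([473,271]); a0=np.arctan2(p[1]-pin[1],p[0]-pin[0]); r=np.hypot(*(p[:2]-pin)); print(np.degrees(a0),r)
a=[a0+np.radians(6.5*i) for i in range(1,9)]
go([[pin[0]+166*np.cos(x),pin[1]+166*np.sin(x),p[2],psi+np.degrees(x-a0)] for x in a])
```

```text
[610.0964123  365.51054489 106.29919309] 34.717722768393195
34.581325299061355 166.51627356710318
[np.float64(-1.5), np.float64(-18.8), np.float64(-0.0), np.float64(-6.5)]
[np.float64(-4.7), np.float64(-37.4), np.float64(-0.0), np.float64(-13.0)]
[np.float64(-9.9), np.float64(-55.4), np.float64(-0.0), np.float64(-19.5)]
[np.float64(-17.1), np.float64(-72.8), np.float64(-0.0), np.float64(-26.0)]
[np.float64(-26.3), np.float64(-89.3), np.float64(-0.0), np.float64(-32.5)]
[np.float64(-37.3), np.float64(-104.6), np.float64(-0.0), np.float64(-39.0)]
[np.float64(-49.9), np.float64(-118.5), np.float64(-0.0), np.float64(-45.5)]
[np.float64(-64.0), np.float64(-131.0), np.float64(-0.0), np.float64(-52.0)]
```

Request:
{"name": "step_arm", "arguments": {"series": [[[10,-1,-19,0,-6.5],[10,-5,-37,0,-13],[10,-10,-55,0,-19.5],[10,-17,-73,0,-26],[10,-26,-89,0,-32.5],[10,-37,-104,0,-39],[10,-45,-113,0,-43],[10,-45,-113,0,-43],[40,-45,-113,0,-43],[40,-45,-113,0,-43]]]}}

```text
t: 6.2
tool_pos: [0.5121, 0.4302, 0.1073]
eef_rot: [2.453, 1.96, 0.008]
ft_force: [0.0, -0.2, 0.8]
width: 0.034
grasp_force: 0.0
```

Request:
{"name": "step_arm", "arguments": {"series": [[[40,0,0,0,0],[40,0,0,-40,0],[40,0,0,-80,0],[40,0,0,-110,0],[40,0,0,-110,0]]]}}

```text
t: 6.62
tool_pos: [0.5144, 0.4311, 0.2263]
eef_rot: [2.454, 1.959, 0.029]
ft_force: [-0.0, -0.1, 1.6]
width: 0.0344
grasp_force: 0.0
```

Run:
```python
from h import *
p,psi,s=pose(); print(p,psi)
for n in("top","scene"):
    im,d,K,T=shot(n,n+"1.png")
    for c in cans(im,d,K,T): print(n,*c[:5])
    for o,z in(("cover_knob",.116),("cover_pin",.092),("case_floor",.006)):
        for r in env.pinpoint(n,o)[:1]: print(o,r["score"],r["centre"],(ray(r["centre"],z,K,T)*1000).round(1))
    W=cloud(d,K,T)
    m=(W[...,2]<.015)&(W[...,2]>-.0)&(W[...,0]>.45)&(W[...,0]<.7)&(W[...,1]>.1)&(W[...,1]<.3)
    b=(W[...,2]<.089)&(W[...,2]>.08)&(W[...,0]>.42)&(W[...,0]<.72)&(W[...,1]>.08)&(W[...,1]<.34); P=W[b]*1000
    print(b.sum(),cv2.minAreaRect(P[:,:2].astype(np.float32)))
a=cv2.imread("pics/top1.png")[125:325,90:330]; a=cv2.resize(a,None,fx=3,fy=3,interpolation=cv2.INTER_CUBIC); cv2.imwrite("pics/top1c.png",a)
```

```text
[514.35669948 431.11327667 226.32803202] 77.21607397168447
top [ 620. -527.] [21. 38.] 12 99 [ 620. -524.   50.]
top [ 613. -475.] [22. 39.] 7 92 [ 612. -473.   50.]
top [ 609. -116.] [54. 42.] 60 284 [ 608. -116.   43.]
top [453. -79.] [56. 41.] 85 311 [452. -79.  43.]
top [ 425. -253.] [55. 41.] 74 309 [ 425. -252.   43.]
cover_knob 0.86 [73.6, 245.5] [505.3 438.3 116. ]
cover_pin 0.76 [140.2, 256.1] [474.5 273.8  92. ]
case_floor 0.64 [175.5, 227.3] [563.9 199.7   6. ]
958 ((561.9696044921875, 237.90158081054688), (218.61412048339844, 196.3792724609375), 0.5687320232391357)
scene [452. -79.] [45. 41.] 85 256 [452. -79.  43.]
scene [ 423. -261.] [46. 40.] 72 316 [ 423. -260.   43.]
scene [ 609. -116.] [45. 42.] 59 323 [ 609. -117.   43.]
scene [ 610. -481.] [20. 35.] 5 178 [ 610. -481.   52.]
scene [ 617. -533.] [21. 37.] 7 191 [ 617. -532.   52.]
cover_knob 0.96 [399.0, 83.8] [516.2 424.4 116. ]
cover_pin 0.7 [348.3, 116.8] [475.3 261.1  92. ]
case_floor 0.6 [360.8, 169.8] [569.1 205.3   6. ]
1363 ((564.40625, 237.26153564453125), (208.64173889160156, 203.4850311279297), 0.6698987483978271)
```

View pics/top1c.png

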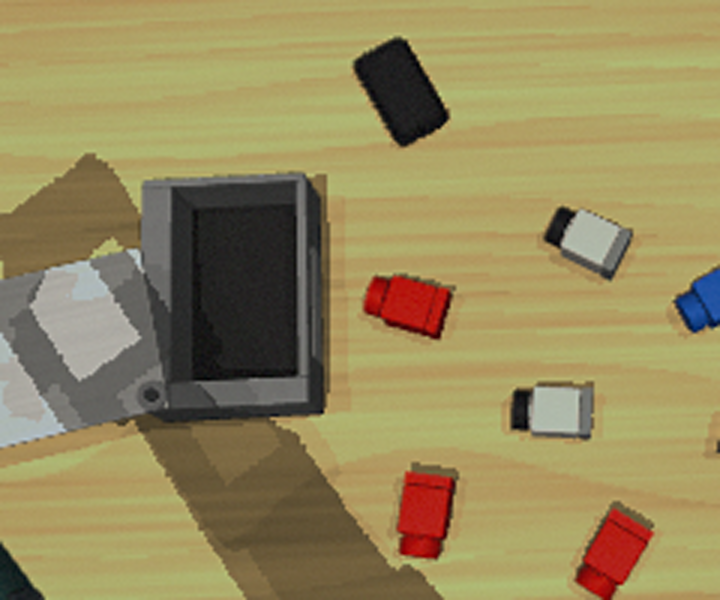

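Top crop: the port is entirely clear. The cover plate now lies to the left of the pin at (150,394), the well spans about (190–308, 180–400), and the canisters haven't moved. Next I need the precise case pose and the grasp plan.

Run:
```python
from h import *
from scipy.optimize import minimize
for n in("top","scene"):
    im,d,K,T=shot(n); W=cloud(d,K,T)
    b=(W[...,2]<.0885)&(W[...,2]>.083)&(W[...,0]>.4)&(W[...,0]<.72)&(W[...,1]>.08)&(W[...,1]<.25); P=W[b][:,:2]*1000
    # floor pts
    f=(W[...,2]<.02)&(W[...,2]>.0)&(W[...,0]>.49)&(W[...,0]<.655)&(W[...,1]>.16)&(W[...,1]<.245); print(n,len(P),f.sum(),np.median(W[f][:,2]) )
    def sd(q,x0,x1,y0,y1): # signed dist to rect, + outside
        dx=np.maximum(x0-q[:,0],q[:,0]-x1); dy=np.maximum(y0-q[:,1],q[:,1]-y1); return np.maximum(dx,dy)
    def cost(v):
        c,s=np.cos(v[2]),np.sin(v[2]); D=P-v[:2]; q=np.c_[c*D[:,0]+s*D[:,1],-s*D[:,0]+c*D[:,1]]
        o=np.maximum(sd(q,-95,113,-64,82),0); i=np.maximum(-sd(q,-71,105,-56,56),0)
        return np.mean(np.minimum(o+i,15)**2)
    best=min((minimize(cost,[550+a,203+e,w],method="Nelder-Mead") for a in(-6,0,6) for e in(-6,0,6) for w in(-.05,0,.05)),key=lambda r:r.fun)
    print(best.x,best.fun); x,y,w=best.x; c,s=np.cos(w),np.sin(w)
    for q in((17,0),(-83,69)): print(q,x+c*q[0]-s*q[1],y+s*q[0]+c*q[1])
```

```text
top 431 1597 0.007964259295072829
[5.56859640e+02 2.04212201e+02 6.00479746e-03] 0.012138117060114948
(17, 0) 573.8593332275161 204.31428238364097
(-83, 69) 473.4468075670985 272.71256226329865
scene 623 608 0.007123663506227285
[5.55622358e+02 2.01389126e+02 1.33315078e-02] 0.09520461822084739
(17, 0) 572.6208477686149 201.61575478354717
(-83, 69) 471.709887302738 269.27651193164775
```

Case floor centre is at (573,203), yaw about 0.01, and the cover is at about 1.76 rad. I start with canister B (453,-79, axis 85°). I'll grip its cap end lightly and let the heavy foot swing down as I lift.

```bash
python3 -c "
from h import *
go([[457,-33,226,85],[457,-33,150,85]])"
```

```text
[np.float64(-462.9), np.float64(49.5), np.float64(-12.8), np.float64(-7.7)]
[np.float64(-462.9), np.float64(49.5), np.float64(63.2), np.float64(-7.7)]
```

Request:
{"name": "step_arm", "arguments": {"series": [[[70,-463,50,-13,-8],[70,-463,50,-13,-8],[70,-463,50,-13,-8],[70,-463,50,-13,-8],[70,-463,50,-13,-8],[70,-463,50,-13,-8],[70,-463,50,-13,-8],[70,-463,50,-13,-8],[70,-463,50,-13,-8],[70,-463,50,-13,-8]]]}}

```text
t: 7.95
tool_pos: [0.4626, 0.0143, 0.2263]
eef_rot: [2.309, 2.13, 0.0]
ft_force: [1.0, -0.0, -0.3]
width: 0.0599
grasp_force: 0.0
```

```bash
python3 -c "
from h import *
print(pose()[:2]);go([[457,-33,120,85]])"
```

```text
(array([462.57280021,  14.29634872, 226.26330603]), np.float64(85.36112538278594))
[np.float64(-47.6), np.float64(-1.7), np.float64(106.3), np.float64(0.4)]
```

Request:
{"name": "step_arm", "arguments": {"series": [[[70,-35,-2,30,0],[70,-48,-2,60,0],[70,-48,-2,60,0],[70,-48,-2,60,0]]]}}

```text
t: 8.28
tool_pos: [0.4557, -0.0318, 0.1641]
eef_rot: [-2.309, -2.123, 0.005]
ft_force: [0.9, 0.7, 0.7]
width: 0.0593
grasp_force: 0.0
```

```bash
cat >> h.py <<'E'
def wr(save=None):
    im,d,K,T=shot("wrist",save)
    for c in cans(im,d,K,T): print(*c)
    p,psi,s=pose(); print("tcp",p.round(1),psi.round(1),"f",np.round(s["ft_force"],1),s["width"],s["grasp_force"],s["t"])
    return im,d,K,T
E
python3 -c "
from h import *
wr('w2.png')
go([[457,-33,6,85]])"
```

```text
[453. -77.] [43. 41.] 85 1727 [453. -76.  41.] [250 225  43  42]
[ 608. -119.] [57. 41.] 62 1829 [ 609. -115.   41.] [401 244  62  54]
[ 449. -107.] [ 8. 41.] 80 233 [ 447. -106.   41.] [250 270  42   8]
tcp [457.5 -31.3 166.5] 85.3 f [ 1.  -0.2  0.7] 0.05979884348277932 0.0 8.3333
[np.float64(-1.7), np.float64(-0.3), np.float64(160.5), np.float64(0.3)]
```

View pics/w2.png

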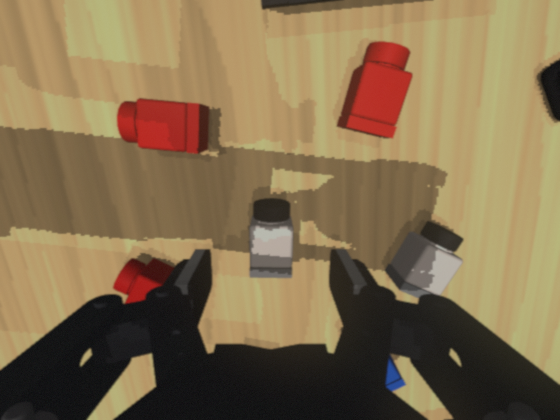

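Request:
{"name": "step_arm", "arguments": {"series": [[[70,-3,-1,40,0],[70,-3,-1,80,0],[70,-3,-1,115,0],[70,-3,-1,145,0],[70,-3,-1,160,0],[70,-3,-1,160,0],[42,-3,-1,160,0],[42,-3,-1,160,0],[42,-3,-1,160,0],[42,-3,-1,160,0]]], "squeeze": 20}}

```text
t: 9.17
tool_pos: [0.459, -0.0343, 0.0093]
eef_rot: [2.306, 2.127, 0.007]
ft_force: [1.8, 2.8, 5.1]
width: 0.0358
grasp_force: 13.9
```

```bash
python3 -c "
from h import *
wr()"
```

```text
[457. -56.] [ 3. 17.] 81 105 [456. -56.  36.] [250 325  38   7]
[456. -59.] [ 6. 42.] 80 884 [453. -58.  41.] [222 328  93  21]
[ 595. -100.] [5. 3.] 80 61 [ 595. -100.   35.] [551 377   9  13]
tcp [459.  -34.3   9.2] 85.3 f [0.8 3.4 7.1] 0.03625659828698458 14.024747014045715 9.2167
```

Request:
{"name": "step_arm", "arguments": {"series": [[[42,0,0,-15,0],[42,0,0,-30,0],[42,0,0,-50,0],[42,0,0,-75,0],[42,0,0,-100,0],[42,0,0,-100,0]]]}}

```text
t: 9.72
tool_pos: [0.4599, -0.0356, 0.1125]
eef_rot: [2.303, 2.122, 0.01]
ft_force: [1.4, -0.4, 1.1]
width: 0.0365
grasp_force: 13.6
```

```bash
python3 -c "
from h import *
wr('w3.png');shot('scene','s3.png')
a=cv2.imread('pics/s3.png')[90:330,130:430];b=cv2.imread('pics/w3.png')[200:420,100:460]
cv2.imwrite('pics/c3.png',np.hstack([cv2.resize(a,(500,400)),cv2.resize(b,(300,400))]))"
```

```text
[ 610. -115.] [50. 42.] 62 2482 [ 609. -112.   41.] [426 262  67  66]
tcp [458.6 -35.3 110. ] 85.3 f [ 0.1 -0.5 -0.6] 0.03626457407142085 13.661620616912842 9.7667
```

View pics/c3.png

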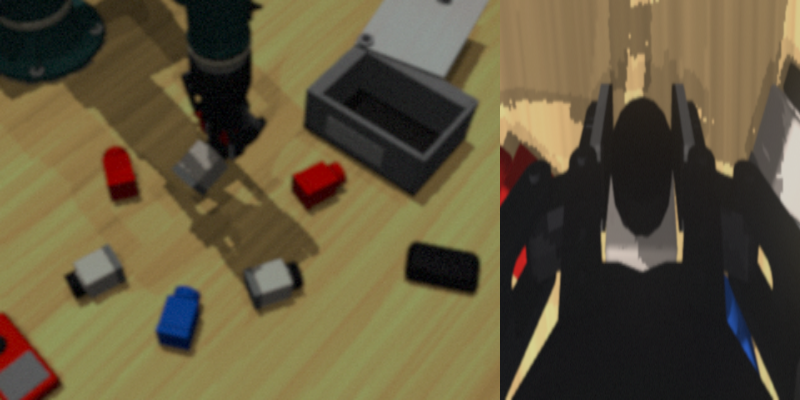

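The scene view shows the canister hanging tilted from the gripper at (200,165), and the wrist view shows the cap top turned upward. The swing is partial, so I loosen the grip slightly to let it hang straight.

Request:
{"name": "step_arm", "arguments": {"series": [[[42.4,0,0,0,0],[42.4,0,0,0,0],[42.4,0,0,-8,0],[42.4,0,0,0,0],[42.4,0,0,-8,0],[42.4,0,0,0,0],[42.4,0,0,0,0]]]}}

```text
t: 10.4
tool_pos: [0.4557, -0.0345, 0.1051]
eef_rot: [-2.309, -2.128, 0.002]
ft_force: [-0.7, 0.1, 0.1]
width: 0.0362
grasp_force: 12.1
```

```bash
cat >> h.py <<'E'
def held():
    """tilt of held canister from scene+top clouds near the tool: white points"""
    p,psi,s=pose()
    for n in("scene","top"):
        im,d,K,T=shot(n); W=cloud(d,K,T)*1000; hsv=cv2.cvtColor(im,cv2.COLOR_RGB2HSV)
        m=(np.hypot(W[...,0]-p[0],W[...,1]-p[1])<75)&(W[...,2]<p[2]+35)&(W[...,2]>20 if p[2]>60 else W[...,2]>5)&(hsv[...,1]<70)&(hsv[...,2]>60)
        P=W[m]; 
        if len(P)<30: print(n,len(P)); continue
        c=np.radians(psi); D=P-p; q=np.c_[D[:,0]*np.cos(c)+D[:,1]*np.sin(c),D[:,0]*np.sin(c)-D[:,1]*np.cos(c),D[:,2]]
        print(n,len(P),"rel tool (x,y,z up) 2/50/98%",np.percentile(q,[2,50,98],axis=0).round(0).tolist())
E
python3 -c "
from h import *
wr('w4.png');held();shot('scene','s4.png')
a=cv2.imread('pics/s4.png')[150:260,200:320];b=cv2.imread('pics/w4.png')[200:420,100:460]
cv2.imwrite('pics/c4.png',np.hstack([cv2.resize(a,(436,400),interpolation=cv2.INTER_CUBIC),cv2.resize(b,(300,400))]))"
```

```text
[ 609. -115.] [49. 42.] 62 2748 [ 609. -112.   41.] [438 268  70  69]
tcp [455.6 -34.5 105.3] 85.3 f [ 0.4 -0.1 -1.3] 0.036367744195594374 12.02895775437355 10.45
scene 329 rel tool (x,y,z up) 2/50/98% [[-71.0, -20.0, -17.0], [-48.0, -1.0, 4.0], [-30.0, 19.0, 18.0]]
top 111 rel tool (x,y,z up) 2/50/98% [[-69.0, -19.0, -18.0], [-57.0, -5.0, -6.0], [-14.0, 20.0, 8.0]]
```

View pics/c4.png

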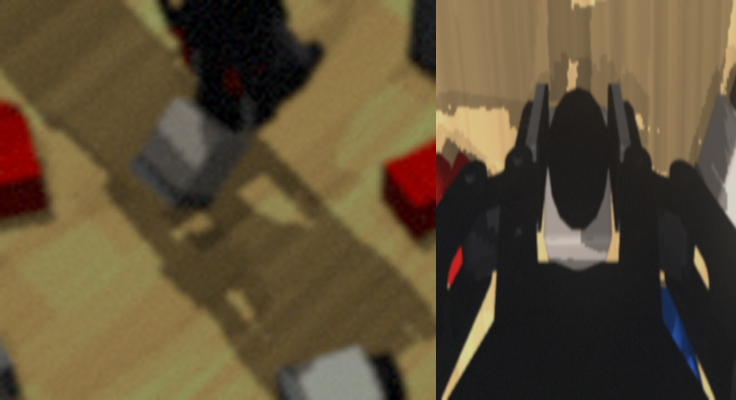

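Request:
{"name": "step_arm", "arguments": {"series": [[[42.4,0,0,20,0],[42.4,0,0,38,0],[42.7,0,0,38,0],[42.7,0,0,38,0],[42.9,0,0,38,0],[42.9,0,0,38,0]]]}}

```text
t: 11.1
tool_pos: [0.4573, -0.0348, 0.0697]
eef_rot: [2.308, 2.128, 0.002]
ft_force: [0.3, 0.2, -1.0]
width: 0.0365
grasp_force: 5.0
```

```bash
python3 -c "
from h import *
wr();held()"
```

```text
[ 611. -111.] [41. 44.] 61 3154 [ 610. -109.   41.] [463 292  82  68]
tcp [457.3 -34.8  69.7] 85.3 f [ 0.4  0.2 -0.8] 0.03679301667618241 5.009513944387436 11.15
scene 251 rel tool (x,y,z up) 2/50/98% [[-50.0, -19.0, -32.0], [-40.0, 0.0, -9.0], [-25.0, 19.0, 8.0]]
top 24
```

Request:
{"name": "step_arm", "arguments": {"series": [[[43.0,0,0,0,0],[43.0,0,0,3,0],[43.1,0,0,0,0],[43.1,0,0,3,0],[43.1,0,0,3,0]]]}}

```text
t: 11.67
tool_pos: [0.4561, -0.0346, 0.0649]
eef_rot: [-2.31, -2.129, 0.0]
ft_force: [-0.3, -0.1, -1.1]
width: 0.0369
grasp_force: 2.3
```

```bash
python3 -c "
from h import *
wr('w5.png');held()"
```

```text
[ 612. -111.] [40. 43.] 60 3276 [ 610. -108.   41.] [472 296  82  70]
tcp [456.  -34.6  65. ] 85.3 f [ 0.7 -0.2 -1.4] 0.036678042575902146 2.2690361738204956 11.7167
scene 80 rel tool (x,y,z up) 2/50/98% [[-32.0, -19.0, -32.0], [-28.0, -3.0, -3.0], [-15.0, 21.0, 3.0]]
top 12
```

Request:
{"name": "step_arm", "arguments": {"series": [[[42,0,0,0,0],[42,0,0,0,0],[42,0,0,-30,0],[42,0,0,-65,0],[42,0,0,-100,0],[42,0,0,-125,0],[42,0,0,-125,0]]], "squeeze": 30}}

```text
t: 12.4
tool_pos: [0.4597, -0.0353, 0.1975]
eef_rot: [2.302, 2.122, 0.012]
ft_force: [0.3, -0.0, -0.4]
width: 0.036
grasp_force: 15.3
```

```bash
python3 -c "
from h import *
wr('w6.png');held();im,d,K,T=shot('scene','s6.png')
p=pose()[0]/1000;u,v=proj(p,K,T).astype(int)
a=cv2.imread('pics/s6.png')[v-60:v+60,u-65:u+65];b=cv2.imread('pics/w6.png')[200:420,100:460]
cv2.imwrite('pics/c6.png',np.hstack([cv2.resize(a,(436,400),interpolation=cv2.INTER_CUBIC),cv2.resize(b,(300,400))]))
W=cloud(d,K,T)*1000;D=W-p*1000;m=(np.hypot(D[...,0],D[...,1])<60)&(D[...,2]<25)&(W[...,2]>60);print(W[m][:,2].min())
go([[521,203,190,0],[521,203,190,180]])"
```

```text
[ 608. -119.] [57. 41.] 63 1569 [ 609. -117.   41.] [384 229  51  54]
tcp [458.4 -35.  194.3] 85.3 f [-0.1  0.1 -2.5] 0.03622005179059217 15.337375402450562 12.45
scene 82 rel tool (x,y,z up) 2/50/98% [[-32.0, -19.0, -38.0], [-29.0, -4.0, -4.0], [-18.0, 20.0, 1.0]]
top 14
129.78552272354028
[np.float64(242.0), np.float64(46.1), np.float64(-1.4), np.float64(85.3)]
[np.float64(242.0), np.float64(46.1), np.float64(-1.4), np.float64(-94.7)]
```

View pics/c6.png

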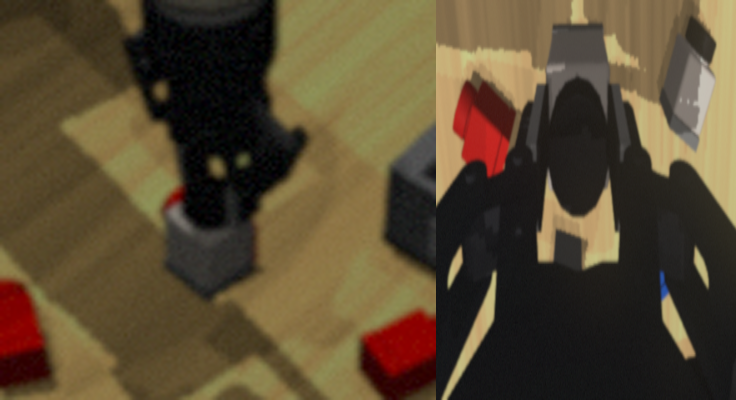

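Scene view: the canister hangs upright at (210,240), foot down, and the wrist view shows the cap squarely between the pads. I carry it to the far slot.

Request:
{"name": "step_arm", "arguments": {"series": [[[42,30,18,0,7],[42,60,36,0,14],[42,90,54,0,21],[42,120,72,0,28],[42,150,90,0,35],[42,180,108,0,42],[42,210,126,0,49],[42,240,144,0,56],[42,252,151,0,63],[42,252,151,0,70]]]}}

```text
t: 13.43
tool_pos: [0.6272, 0.2074, 0.1857]
eef_rot: [-3.113, -0.415, 0.009]
ft_force: [-1.0, -1.0, -1.6]
width: 0.0361
grasp_force: 15.3
```

```bash
python3 -c "
from h import *
wr('w7.png');go([[630,204,190,0]])"
```

```text
[ 601. -108.] [65. 36.] 29 1334 [ 607. -109.   40.] [521 261  39  56]
tcp [626.6 205.8 186. ] 14.9 f [-0.2 -0.2 -1.5] 0.03603036791006463 15.33200204372406 13.4833
[np.float64(2.8), np.float64(2.6), np.float64(-4.0), np.float64(14.9)]
```

Request:
{"name": "step_arm", "arguments": {"series": [[[42,3,3,0,7],[42,3,3,0,14.5],[42,3,3,0,14.5],[42,3,3,30,14.5],[42,3,3,60,14.5],[42,3,3,80,14.5],[42,3,3,95,14.5],[42,3,3,95,14.5]]]}}

```text
t: 14.15
tool_pos: [0.6271, 0.2009, 0.0886]
eef_rot: [3.139, 0.029, -0.018]
ft_force: [-0.3, -0.3, -1.7]
width: 0.0363
grasp_force: 15.3
```

```bash
python3 -c "
from h import *
wr('w8.png');go([[630,204,72,0]])
im,d,K,T=shot('wrist'); W=cloud(d,K,T)*1000
b=cv2.imread('pics/w8.png');cv2.imwrite('pics/c8.png',b[100:420,60:500])"
```

```text
tcp [628.5 201.3  91.3] 1.0 f [ 0.4 -0.2 -0.2] 0.03597972646789219 15.308453142642975 14.2
[np.float64(1.6), np.float64(-2.7), np.float64(19.3), np.float64(1.0)]
```

View pics/c8.png

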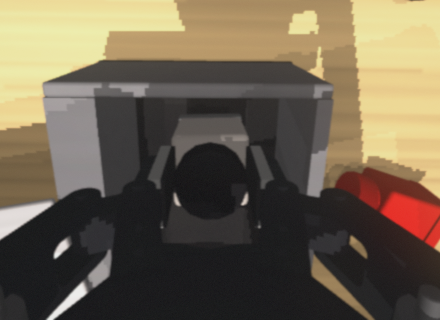

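The canister is inside the well and centred between the side walls, with its cap at (210,180). I lower it to the floor.

Request:
{"name": "step_arm", "arguments": {"series": [[[42,0,-1,10,0],[42,0,-1,16,0],[42,0,-1,20,0],[42,0,-1,20,0]]]}}

```text
t: 14.58
tool_pos: [0.6304, 0.203, 0.0743]
eef_rot: [3.141, 0.024, -0.002]
ft_force: [0.2, -0.6, -2.1]
width: 0.0364
grasp_force: 15.3
```

Request:
{"name": "step_arm", "arguments": {"series": [[[43,0,0,2,0],[43,0,0,4,0],[43,0,0,6,0],[43.2,0,0,6,0],[43.2,0,0,6,0]]]}}

```text
t: 15.0
tool_pos: [0.6309, 0.2032, 0.0692]
eef_rot: [3.141, 0.023, -0.0]
ft_force: [0.1, -0.1, -1.2]
width: 0.037
grasp_force: 1.1
```

```bash
python3 -c "
from h import *
wr();held()"
```

```text
tcp [631.  203.2  69.4] 0.8 f [-0.8  1.  -1.3] 0.03658269735584374 1.0692691057920456 15.05
scene 148 rel tool (x,y,z up) 2/50/98% [[-39.0, -71.0, -6.0], [7.0, -34.0, 17.0], [35.0, 65.0, 21.0]]
top 245 rel tool (x,y,z up) 2/50/98% [[-44.0, -73.0, -37.0], [-14.0, 20.0, 17.0], [37.0, 63.0, 24.0]]
```

Request:
{"name": "step_arm", "arguments": {"series": [[[43.2,0,0,3,0],[43.2,0,0,6,0],[43.2,0,0,9,0],[43.2,0,0,9,0],[43.2,0,0,9,0]]]}}

```text
t: 15.57
tool_pos: [0.6308, 0.2031, 0.0599]
eef_rot: [3.141, 0.023, -0.001]
ft_force: [0.1, -0.8, -0.1]
width: 0.037
grasp_force: 1.1
```

```bash
python3 -c "
from h import *
wr()"
```

```text
[642. 191.] [ 1. 16.] 0 281 [642. 190.  47.] [275 226  32  16]
tcp [630.7 203.   59.9] 0.8 f [-0.4 -0.  -0.5] 0.036747729416916265 1.0700533166527748 15.6167
```

Request:
{"name": "step_arm", "arguments": {"series": [[[50,0,0,0,0],[55,0,0,0,0],[60,0,0,0,0],[60,0,0,-20,0],[60,0,0,-60,0],[60,0,0,-100,0],[60,0,0,-140,0],[60,0,0,-140,0]]]}}

```text
t: 16.28
tool_pos: [0.635, 0.2041, 0.2127]
eef_rot: [-3.137, -0.023, -0.03]
ft_force: [0.3, -0.6, 2.8]
width: 0.0511
grasp_force: 0.0
```

```bash
cat >> h.py <<'E'
def tops(zlo=.068,zhi=.084):
    for n in("top","wrist"):
        im,d,K,T=shot(n); W=cloud(d,K,T); hsv=cv2.cvtColor(im,cv2.COLOR_RGB2HSV)
        m=(W[...,2]>zlo)&(W[...,2]<zhi)&(W[...,0]>.48)&(W[...,0]<.675)&(W[...,1]>.155)&(W[...,1]<.25)
        k,l,st,_=cv2.connectedComponentsWithStats(m.astype(np.uint8))
        for i in range(1,k):
            if st[i,4]>25: P=W[l==i]*1000; print(n,st[i,4],"cap mid",((np.percentile(P,2,0)+np.percentile(P,98,0))/2).round(0),"ext",np.ptp(P,0).round(0),"zmed",np.median(P[:,2]).round(1))
E
python3 -c "
from h import *
wr('w9.png');tops()
im,d,K,T=shot('scene')
for c in cans(im,d,K,T): print(*c[:5])
b=cv2.imread('pics/w9.png');cv2.imwrite('pics/c9.png',b[100:420,60:500])"
```

```text
[ 604. -103.] [61. 31.] 18 917 [ 610. -104.   41.] [527 196  33  50]
tcp [633.9 203.9 208.7] 0.8 f [ 0.3  0.7 -0. ] 0.05147634688963103 0.0 16.3333
top 39 cap mid [663. 187.  76.] ext [ 5. 63. 16.] zmed 76.2
top 97 cap mid [622. 198.  76.] ext [36. 26. 16.] zmed 78.4
wrist 255 cap mid [668. 202.  77.] ext [ 2. 94. 15.] zmed 79.2
wrist 1162 cap mid [621. 201.  75.] ext [37. 36. 12.] zmed 77.3
wrist 916 cap mid [484. 203.  76.] ext [ 4. 95. 16.] zmed 76.4
[ 422. -261.] [46. 42.] 72 321 [ 423. -260.   43.]
[ 609. -117.] [45. 41.] 60 331 [ 609. -117.   43.]
[ 611. -481.] [21. 39.] 9 200 [ 610. -481.   51.]
[ 617. -532.] [21. 36.] 11 199 [ 617. -532.   52.]
```

View pics/c9.png

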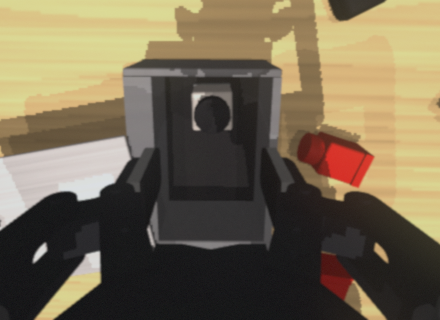

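Wrist view: the canister stands in the far end of the well, cap at (212,113), measured (621,201) with its top at 78 mm as expected. Next is canister A.

```bash
python3 -c "
from h import *
go([[631,-76,208,61]])"
```

```text
[np.float64(-3.6), np.float64(279.0), np.float64(-8.7), np.float64(-60.2)]
```

Request:
{"name": "step_arm", "arguments": {"series": [[[70,-4,35,0,-7],[70,-4,70,0,-14],[70,-4,110,0,-21],[70,-4,150,0,-28],[70,-4,190,0,-35],[70,-4,230,0,-42],[70,-4,270,10,-49],[70,-4,279,30,-56],[70,-4,279,40,-60],[70,-4,279,40,-60]]]}}

```text
t: 17.32
tool_pos: [0.6279, -0.0769, 0.1537]
eef_rot: [-2.704, -1.585, 0.013]
ft_force: [0.2, 0.9, 0.2]
width: 0.06
grasp_force: 0.0
```

```bash
python3 -c "
from h import *
wr('w10.png')
im,d,K,T=shot('top')
for c in cans(im,d,K,T): print(*c[:5])
go([[631,-76,9,61]])"
```

```text
[ 612. -114.] [45. 40.] 60 1864 [ 612. -114.   41.] [253 221  44  47]
[ 602. -143.] [ 9. 27.] 63 155 [ 605. -146.   41.] [267 271  29   9]
tcp [628.8 -76.1 155.8] 60.7 f [-0.1  0.4 -1. ] 0.05969959935590896 0.0 17.3667
[ 621. -529.] [23. 40.] 12 100 [ 620. -525.   50.]
[ 613. -475.] [22. 39.] 7 97 [ 612. -473.   50.]
[ 603. -130.] [28. 41.] 72 97 [ 607. -129.   43.]
[ 425. -252.] [56. 41.] 74 315 [ 425. -251.   43.]
[np.float64(0.2), np.float64(1.2), np.float64(148.8), np.float64(-0.3)]
```

Request:
{"name": "step_arm", "arguments": {"series": [[[70,0,3,40,0],[70,0,3,80,0],[70,0,3,110,0],[70,0,3,135,0],[70,0,3,147,0],[70,0,3,147,0],[42.4,0,3,147,0],[42.4,0,3,147,0],[42.4,0,3,147,0],[42.4,0,3,147,0]]], "squeeze": 20}}

```text
t: 18.25
tool_pos: [0.6356, -0.0774, 0.0162]
eef_rot: [2.706, 1.589, 0.007]
ft_force: [-0.1, 0.7, 2.4]
width: 0.0361
grasp_force: 6.7
```

Request:
{"name": "step_arm", "arguments": {"series": [[[42.4,0,0,-15,0],[42.4,0,0,-30,0],[42.4,0,0,-45,0],[42.4,0,0,-60,0],[42.7,0,0,-60,0],[42.9,0,0,-60,0],[42.9,0,0,-60,0]]]}}

```text
t: 18.83
tool_pos: [0.6333, -0.0773, 0.0729]
eef_rot: [-2.709, -1.59, 0.001]
ft_force: [0.1, -0.6, -1.3]
width: 0.0368
grasp_force: 2.0
```

```bash
python3 -c "
from h import *
wr();held()"
```

```text
tcp [632.9 -77.2  72.2] 60.8 f [-0.3 -0.1 -1.6] 0.03662354536987077 1.8452326767146587 18.8833
scene 171 rel tool (x,y,z up) 2/50/98% [[-35.0, -20.0, -50.0], [-30.0, 4.0, -16.0], [-9.0, 20.0, -3.0]]
top 55 rel tool (x,y,z up) 2/50/98% [[-29.0, -23.0, -45.0], [-19.0, -20.0, -14.0], [-4.0, -8.0, -1.0]]
```

Request:
{"name": "step_arm", "arguments": {"series": [[[42,0,0,0,0],[42,0,0,0,0],[42,0,0,-25,0],[42,0,0,-55,0],[42,0,0,-90,0],[42,0,0,-120,0],[42,0,0,-120,0]]], "squeeze": 30}}

```text
t: 19.57
tool_pos: [0.637, -0.078, 0.2025]
eef_rot: [2.7, 1.585, 0.017]
ft_force: [0.9, 0.8, 1.0]
width: 0.0357
grasp_force: 6.1
```

```bash
python3 -c "
from h import *
wr('w11.png');held()
go([[579,203,190,0]])
b=cv2.imread('pics/w11.png');cv2.imwrite('pics/c11.png',b[100:420,60:500])"
```

```text
tcp [636.  -77.8 199. ] 60.8 f [-0.1 -1.  -1.1] 0.03611961934958781 6.174067184329033 19.6167
scene 229 rel tool (x,y,z up) 2/50/98% [[-35.0, -19.0, -55.0], [-31.0, 6.0, -17.0], [4.0, 21.0, -9.0]]
top 85 rel tool (x,y,z up) 2/50/98% [[-29.0, -25.0, -64.0], [-18.0, -22.0, -28.0], [-2.0, -10.0, 5.0]]
[np.float64(218.2), np.float64(-184.2), np.float64(3.0), np.float64(60.8)]
```

View pics/c11.png

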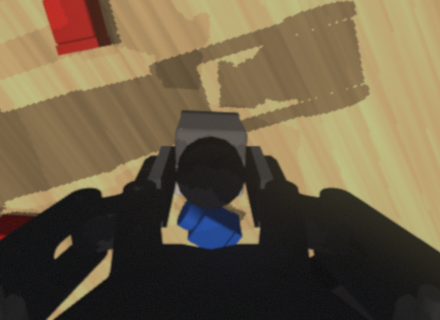

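The canister hangs upright under the gripper, cap at (210,170). It may have crept a little in the pads, so I tighten the grip.

Request:
{"name": "step_arm", "arguments": {"series": [[[39,0,0,0,0],[39,0,0,0,0],[39,0,0,0,0]]], "squeeze": 30}}

```text
t: 19.97
tool_pos: [0.6328, -0.0772, 0.191]
eef_rot: [-2.707, -1.589, 0.005]
ft_force: [-0.9, -0.6, -1.9]
width: 0.0339
grasp_force: 25.4
```

```bash
python3 -c "
from h import *
wr();held()"
```

```text
tcp [633.  -77.2 191.4] 60.8 f [-0.6  0.2 -1.5] 0.034194195170326305 25.44403374195099 20.0167
scene 237 rel tool (x,y,z up) 2/50/98% [[-36.0, -19.0, -56.0], [-31.0, 5.0, -18.0], [2.0, 21.0, -6.0]]
top 87 rel tool (x,y,z up) 2/50/98% [[-28.0, -23.0, -62.0], [-18.0, -21.0, -20.0], [-2.0, -8.0, -2.0]]
```

Request:
{"name": "step_arm", "arguments": {"series": [[[39,25,-21,0,7],[39,50,-42,0,14],[39,75,-63,0,21],[39,105,-88,0,28],[39,135,-113,0,35],[39,165,-138,0,42],[39,195,-163,0,49],[39,212,-177,0,56],[39,219,-183,0,60.8],[39,219,-183,0,60.8]]]}}

```text
t: 20.95
tool_pos: [0.5796, 0.206, 0.1931]
eef_rot: [-3.141, -0.005, 0.001]
ft_force: [-0.6, 0.0, -1.3]
width: 0.0339
grasp_force: 25.4
```

```bash
python3 -c "
from h import *
wr();held();go([[580,203,80,0]])"
```

```text
tcp [580.1 204.2 193.1] 0.3 f [ 0.2 -0.3 -1.7] 0.03388088486637488 25.362460613250732 21.0
scene 297 rel tool (x,y,z up) 2/50/98% [[-29.0, -72.0, -134.0], [11.0, -12.0, -106.0], [59.0, 65.0, 20.0]]
top 483 rel tool (x,y,z up) 2/50/98% [[-42.0, -73.0, -167.0], [-4.0, 20.0, -106.0], [51.0, 66.0, -10.0]]
[np.float64(-0.7), np.float64(-0.7), np.float64(113.2), np.float64(0.1)]
```

Request:
{"name": "step_arm", "arguments": {"series": [[[39,0,0,35,0],[39,0,0,70,0],[39,0,0,100,0],[39,0,0,113,0],[39,0,0,118,0],[39,0,0,118,0]]]}}

```text
t: 21.6
tool_pos: [0.5805, 0.202, 0.0745]
eef_rot: [3.141, -0.0, -0.003]
ft_force: [0.3, -0.4, -0.0]
width: 0.0331
grasp_force: 11.1
```

Request:
{"name": "step_arm", "arguments": {"series": [[[42,0,0,3,0],[42.5,0,0,6,0],[42.7,0,0,9,0],[42.7,0,0,9,0]]]}}

```text
t: 21.93
tool_pos: [0.581, 0.2031, 0.0671]
eef_rot: [-3.141, -0.001, -0.002]
ft_force: [-0.7, -0.3, -0.8]
width: 0.0364
grasp_force: 0.1
```

```bash
python3 -c "
from h import *
wr('w12.png')"
```

```text
[641. 202.] [ 0. 34.] 2 112 [641. 202.  48.] [237 140  66   5]
tcp [580.9 203.1  67. ] 0.0 f [-0.2 -0.6  0.1] 0.03660749682342697 0.1257026195526123 21.9833
```

Request:
{"name": "step_arm", "arguments": {"series": [[[47,0,0,0,0],[53,0,0,0,0],[60,0,0,0,0],[60,0,0,-20,0],[60,0,0,-60,0],[60,0,0,-100,0],[60,0,0,-140,0],[60,0,0,-140,0]]]}}

```text
t: 22.65
tool_pos: [0.5846, 0.2042, 0.218]
eef_rot: [-3.137, -0.001, -0.029]
ft_force: [1.2, 1.1, 2.1]
width: 0.0512
grasp_force: 0.0
```

```bash
python3 -c "
from h import *
wr('w13.png');tops()
im,d,K,T=shot('scene')
for c in cans(im,d,K,T): print(*c[:5])
b=cv2.imread('pics/w13.png');cv2.imwrite('pics/c13.png',b[100:420,60:500])"
```

```text
tcp [583.4 203.9 213.9] 0.0 f [ 0.4 -0.2 -1.1] 0.05107311276583972 0.0 22.7
top 49 cap mid [612. 203.  76.] ext [16. 34. 14.] zmed 78.0
top 112 cap mid [566. 199.  76.] ext [36. 28. 16.] zmed 79.8
wrist 40 cap mid [661. 237.  76.] ext [ 1. 26. 16.] zmed 72.8
wrist 55 cap mid [661. 181.  78.] ext [ 2. 43. 12.] zmed 79.4
wrist 1231 cap mid [621. 201.  77.] ext [36. 36. 11.] zmed 77.4
wrist 1113 cap mid [565. 201.  75.] ext [36. 36. 12.] zmed 77.3
wrist 775 cap mid [484. 203.  76.] ext [ 4. 95. 16.] zmed 76.6
[ 422. -261.] [45. 41.] 74 323 [ 423. -261.   43.]
[ 611. -481.] [20. 35.] 7 190 [ 610. -481.   52.]
[ 617. -532.] [21. 39.] 10 197 [ 617. -532.   52.]
```

View pics/c13.png

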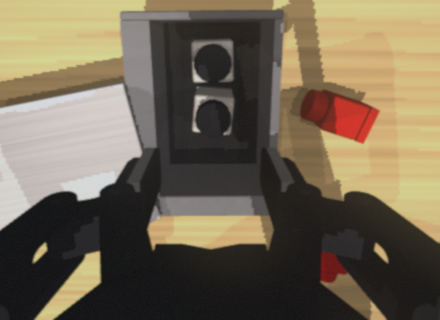

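Both canisters stand upright at (212,62) and (212,117), measured x=621 and 565. The near slot is free. Next is canister C.

```bash
python3 -c "
from h import *
go([[412,-297,170,74]])"
```

```text
[np.float64(-168.3), np.float64(499.9), np.float64(35.1), np.float64(-74.0)]
```

Request:
{"name": "step_arm", "arguments": {"series": [[[70,-12,36,0,-7],[70,-24,72,0,-14],[70,-37,110,0,-21],[70,-50,149,0,-28],[70,-63,188,0,-35],[70,-76,227,0,-42],[70,-89,266,0,-49],[70,-102,305,0,-56],[70,-115,343,0,-63],[70,-128,381,10,-70]]]}}

```text
t: 23.68
tool_pos: [0.4604, -0.1536, 0.1991]
eef_rot: [-2.636, -1.706, 0.002]
ft_force: [1.1, -0.6, 0.1]
width: 0.0598
grasp_force: 0.0
```

Request:
{"name": "step_arm", "arguments": {"series": [[[70,-35,-20,5,-4],[70,-70,-40,15,-4],[70,-105,-60,25,-4],[70,-125,-72,25,-4],[70,-125,-72,25,-4]]]}}

```text
t: 24.1
tool_pos: [0.34, -0.2371, 0.1723]
eef_rot: [-2.581, -1.78, 0.006]
ft_force: [1.5, 0.2, -0.5]
width: 0.0594
grasp_force: 0.0
```

```bash
python3 -c "
from h import *
wr()
im,d,K,T=shot('scene')
for c in cans(im,d,K,T): print(*c[:5])
go([[412,-297,10,74]])"
```

```text
[ 422. -261.] [45. 40.] 74 1896 [ 423. -259.   41.] [340 166  44  48]
tcp [ 342.1 -236.4  173. ] 69.3 f [ 1.2  0.7 -0.3] 0.05975906043589542 0.0 24.15
[ 611. -480.] [21. 36.] 6 195 [ 610. -481.   52.]
[ 617. -531.] [21. 37.] 10 197 [ 617. -532.   52.]
[np.float64(-33.0), np.float64(85.7), np.float64(163.7), np.float64(-4.6)]
```

Request:
{"name": "step_arm", "arguments": {"series": [[[70,-15,38,0,-4.6],[70,-30,75,20,-4.6],[70,-35,87,40,-4.6],[70,-35,87,40,-4.6],[70,-35,87,40,-4.6]]]}}

```text
t: 24.62
tool_pos: [0.4138, -0.2978, 0.1329]
eef_rot: [-2.5, -1.892, 0.001]
ft_force: [0.1, 0.2, 0.9]
width: 0.0597
grasp_force: 0.0
```

```bash
python3 -c "
from h import *
wr()
go([[411,-300,11,74]])"
```

```text
[ 425. -256.] [56. 40.] 73 3079 [ 425. -258.   41.] [243 121  54  72]
[ 614. -493.] [23. 68.] 8 1455 [ 613. -481.   47.] [511 314  49  70]
tcp [ 414.  -298.1  134.6] 74.2 f [ 0.3 -0.3  0.3] 0.05980090677978398 0.0 24.6667
[np.float64(-2.6), np.float64(-2.4), np.float64(123.6), np.float64(0.2)]
```

Request:
{"name": "step_arm", "arguments": {"series": [[[70,-2,-2,40,0],[70,-2,-2,75,0],[70,-2,-2,105,0],[70,-2,-2,123,0],[70,-2,-2,123,0],[42.4,-2,-2,123,0],[42.4,-2,-2,123,0],[42.4,-2,-2,123,0],[42.4,-2,-2,123,0]]], "squeeze": 20}}

```text
t: 25.42
tool_pos: [0.4128, -0.302, 0.0153]
eef_rot: [2.503, 1.891, 0.002]
ft_force: [0.1, 0.1, 3.5]
width: 0.0363
grasp_force: 7.4
```

Request:
{"name": "step_arm", "arguments": {"series": [[[42.4,0,0,-15,0],[42.4,0,0,-30,0],[42.4,0,0,-45,0],[42.4,0,0,-60,0],[42.7,0,0,-60,0],[42.9,0,0,-60,0],[42.9,0,0,-60,0]]]}}

```text
t: 26.0
tool_pos: [0.4111, -0.3007, 0.0723]
eef_rot: [-2.507, -1.893, 0.0]
ft_force: [-0.8, -0.7, -1.5]
width: 0.0369
grasp_force: 2.7
```

```bash
python3 -c "
from h import *
wr();held()"
```

```text
tcp [ 410.8 -300.3   71.7] 74.1 f [ 0.4  0.3 -1.4] 0.03702152242165611 2.5574133172631264 26.05
scene 65 rel tool (x,y,z up) 2/50/98% [[-12.0, -18.0, -41.0], [23.0, 11.0, -11.0], [28.0, 20.0, 9.0]]
top 76 rel tool (x,y,z up) 2/50/98% [[11.0, -21.0, -44.0], [29.0, -16.0, -13.0], [39.0, 4.0, 0.0]]
```

Request:
{"name": "step_arm", "arguments": {"series": [[[43,0,0,0,0],[43,0,0,3,0],[43,0,0,0,0],[40,0,0,0,0],[40,0,0,0,0],[40,0,0,-25,0],[40,0,0,-55,0],[40,0,0,-90,0],[40,0,0,-120,0],[40,0,0,-120,0]]], "squeeze": 30}}

```text
t: 26.98
tool_pos: [0.4142, -0.3034, 0.2011]
eef_rot: [2.495, 1.884, 0.004]
ft_force: [0.1, -0.0, 0.3]
width: 0.0346
grasp_force: 27.5
```

```bash
python3 -c "
from h import *
wr('w14.png');held()
go([[505,203,190,0]])
b=cv2.imread('pics/w14.png');cv2.imwrite('pics/c14.png',b[100:420,60:500])"
```

```text
[ 612. -478.] [23. 37.] 9 738 [ 611. -472.   48.] [459 269  34  36]
[ 619. -530.] [23. 38.] 8 676 [ 618. -523.   48.] [469 305  33  35]
tcp [ 413.2 -302.6  197.7] 74.1 f [ 0.3 -1.  -1.2] 0.034622612755626885 27.474313974380493 27.0333
scene 84 rel tool (x,y,z up) 2/50/98% [[-21.0, -16.0, -53.0], [-15.0, 11.0, -13.0], [22.0, 21.0, -9.0]]
top 76 rel tool (x,y,z up) 2/50/98% [[4.0, -22.0, -66.0], [23.0, -16.0, -19.0], [29.0, 12.0, -2.0]]
[np.float64(510.2), np.float64(-47.7), np.float64(2.6), np.float64(74.1)]
```

View pics/c14.png

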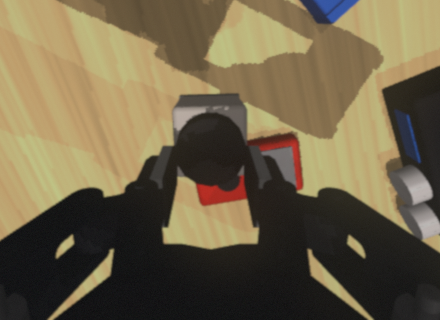

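The canister hangs upright, cap at (210,147). I carry it to the near slot.

Request:
{"name": "step_arm", "arguments": {"series": [[[40,35,-3,0,7],[40,75,-7,0,14],[40,115,-11,0,21],[40,155,-15,0,28],[40,195,-18,0,35],[40,235,-22,0,42],[40,275,-26,0,49],[40,315,-30,0,56],[40,355,-33,0,63],[40,395,-37,0,70]]]}}

```text
t: 27.97
tool_pos: [0.4762, 0.0545, 0.1901]
eef_rot: [-3.127, -0.299, 0.007]
ft_force: [0.4, -0.2, -0.7]
width: 0.0346
grasp_force: 27.6
```

```bash
python3 -c "
from h import *
wr();go([[507,202,195,0]])"
```

```text
tcp [476.8  61.1 190.1] 11.0 f [ 0.5  4.8 -1.2] 0.03449536412213294 27.81533807516098 28.0167
[np.float64(56.4), np.float64(-132.6), np.float64(-4.9), np.float64(11.0)]
```

Request:
{"name": "step_arm", "arguments": {"series": [[[40,10,-35,0,4],[40,20,-75,0,4],[40,29,-105,0,4],[40,29,-113,0,4],[40,29,-113,0,4],[40,29,-113,0,4]]]}}

```text
t: 28.52
tool_pos: [0.483, 0.1687, 0.1909]
eef_rot: [3.133, 0.2, -0.005]
ft_force: [-0.1, 0.2, -1.7]
width: 0.0346
grasp_force: 27.7
```

```bash
python3 -c "
from h import *
wr('w15.png');go([[507,202,75,0]])
im,d,K,T=shot('wrist');W=cloud(d,K,T)*1000
m=(W[...,2]>165)&(W[...,2]<215)&(np.hypot(W[...,0]-507,W[...,1]-202)<35);print(m.sum(),np.percentile(W[m],[2,98],0))"
```

```text
[599. 208.] [26.  1.] 90 137 [599. 207.  46.] [225  58  32  10]
tcp [483.3 168.1 191.3] 7.2 f [ 0.5 -0.3 -1.2] 0.034766446769626494 27.674597203731537 28.5667
[np.float64(27.8), np.float64(-30.7), np.float64(116.3), np.float64(7.2)]
2839 [[481.0218171  167.97950082 170.01238605]
 [508.54381402 196.18731985 213.39184128]]
```

Request:
{"name": "step_arm", "arguments": {"series": [[[40,28,-31,0,7],[40,28,-31,0,7],[40,28,-31,0,7],[40,28,-31,0,7]]]}}

```text
t: 28.95
tool_pos: [0.5079, 0.2023, 0.1924]
eef_rot: [3.141, 0.005, -0.001]
ft_force: [-0.5, -0.6, 0.2]
width: 0.0343
grasp_force: 27.8
```

```bash
python3 -c "
from h import *
wr('w15.png');go([[507,202,77,0]])
im,d,K,T=shot('wrist');W=cloud(d,K,T)*1000
m=(W[...,2]>165)&(W[...,2]<215)&(np.hypot(W[...,0]-507,W[...,1]-202)<40);print(m.sum(),np.percentile(W[m],[2,98],0))
cv2.imwrite('pics/c15.png',cv2.imread('pics/w15.png')[100:420,60:500])"
```

```text
tcp [507.9 202.3 192.9] 0.2 f [ 0.4  0.  -1.3] 0.0344577253710346 27.717121839523315 29.0
[np.float64(-0.9), np.float64(0.3), np.float64(115.9), np.float64(0.2)]
6783 [[498.75721189 174.19652842 172.26413244]
 [533.83587367 227.07472106 213.39535419]]
```

View pics/c15.png

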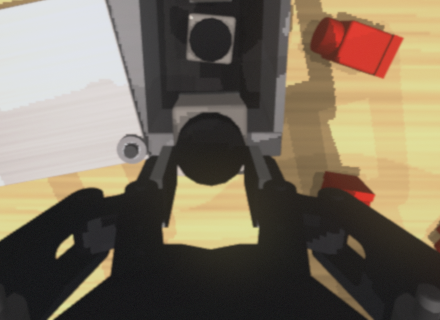

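Cap at (210,148) lines up with the free near slot, centre x≈514. Lowering.

Request:
{"name": "step_arm", "arguments": {"series": [[[40,0,0,35,0],[40,0,0,70,0],[40,0,0,100,0],[40,0,0,112,0],[40,0,0,118,0],[40,0,0,118,0]]]}}

```text
t: 29.55
tool_pos: [0.5083, 0.203, 0.0759]
eef_rot: [3.141, 0.006, 0.003]
ft_force: [0.3, -0.7, -1.2]
width: 0.0348
grasp_force: 27.8
```

Request:
{"name": "step_arm", "arguments": {"series": [[[42,0,0,3,0],[42.5,0,0,6,0],[42.9,0,0,9,0],[42.9,0,0,9,0]]]}}

```text
t: 29.88
tool_pos: [0.5092, 0.2043, 0.0686]
eef_rot: [-3.14, -0.007, -0.007]
ft_force: [-1.7, -0.1, 4.8]
width: 0.0365
grasp_force: 4.3
```

```bash
python3 -c "
from h import *
wr('w16.png')"
```

```text
tcp [509.2 204.3  68.5] 0.2 f [-0.9  0.8  4.9] 0.036830501439184815 4.284759163856506 29.9333
```

Floor contact (+5 N). Release and rise.

Request:
{"name": "step_arm", "arguments": {"series": [[[43.2,0,0,-1,0],[47,0,0,-1,0],[53,0,0,-1,0],[60,0,0,-1,0],[60,0,0,-20,0],[60,0,0,-60,0],[60,0,0,-100,0],[60,0,0,-140,0],[60,0,0,-140,0]]]}}

```text
t: 30.68
tool_pos: [0.5119, 0.2047, 0.216]
eef_rot: [-3.137, -0.006, -0.027]
ft_force: [0.7, 1.0, 1.8]
width: 0.0511
grasp_force: 0.0
```

```bash
python3 -c "
from h import *
wr('w17.png');tops()
for n in('scene','top'):
  im,d,K,T=shot(n)
  r=env.pinpoint(n,'cover_knob')[0]; print(r['score'],(ray(r['centre'],.116,K,T)*1000).round(1))
  for c in cans(im,d,K,T): print(*c[:5])
cv2.imwrite('pics/c17.png',cv2.imread('pics/w17.png')[100:420,60:500])
go([[513,431,215,77]])"
```

```text
tcp [510.7 204.3 212. ] 0.2 f [ 0.5  1.2 -0.4] 0.05098491339163877 0.0 30.7333
top 55 cap mid [663. 203.  76.] ext [ 6. 94. 15.] zmed 77.0
top 138 cap mid [621. 204.  77.] ext [35. 36. 16.] zmed 79.0
top 36 cap mid [575. 207.  79.] ext [16. 24. 10.] zmed 79.9
top 142 cap mid [511. 204.  77.] ext [35. 34. 16.] zmed 78.7
wrist 837 cap mid [661. 202.  76.] ext [ 3. 95. 16.] zmed 77.0
wrist 1573 cap mid [620. 201.  77.] ext [36. 36. 11.] zmed 77.4
wrist 1307 cap mid [565. 200.  77.] ext [36. 35.  5.] zmed 77.4
wrist 1158 cap mid [512. 203.  76.] ext [36. 36. 12.] zmed 77.4
wrist 540 cap mid [484. 203.  76.] ext [ 2. 95. 16.] zmed 76.6
0.83 [519.8 427.5 116. ]
[ 611. -481.] [20. 35.] 4 180 [ 610. -481.   52.]
[ 617. -532.] [20. 34.] 9 194 [ 617. -532.   52.]
0.65 [505.7 435.5 116. ]
[ 620. -527.] [23. 40.] 9 96 [ 619. -524.   49.]
[ 612. -475.] [22. 38.] 5 104 [ 613. -473.   50.]
[np.float64(7.1), np.float64(-227.7), np.float64(-11.8), np.float64(-76.8)]
```

View pics/c17.png

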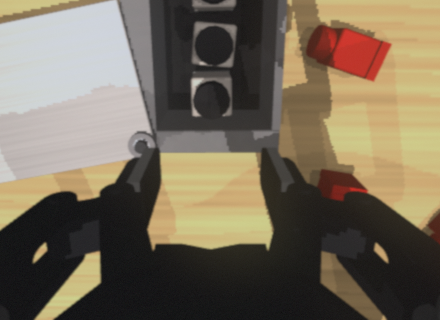

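All three stand upright in a row (caps at (212,0), (212,45), (212,97); tops level at 77 mm, x=620/565/512). Next I close the cover. The knob is at about (512,431).

Request:
{"name": "step_arm", "arguments": {"series": [[[40,1,-20,0,-7],[40,2,-40,0,-14],[40,2,-60,0,-21],[40,3,-80,0,-28],[40,4,-105,0,-35],[40,4,-130,0,-42],[40,5,-155,0,-49],[40,5,-180,0,-56],[40,6,-205,0,-63],[40,6,-228,0,-70]]]}}

```text
t: 31.87
tool_pos: [0.5122, 0.4327, 0.2034]
eef_rot: [2.564, 1.815, -0.005]
ft_force: [-0.1, -0.2, 0.8]
width: 0.034
grasp_force: 0.0
```

Request:
{"name": "step_arm", "arguments": {"series": [[[40,0,0,0,-7],[40,0,0,0,-7],[40,0,0,0,-7]]]}}

```text
t: 32.12
tool_pos: [0.5124, 0.4313, 0.2038]
eef_rot: [2.457, 1.957, -0.005]
ft_force: [0.6, -0.3, -0.4]
width: 0.0342
grasp_force: 0.0
```

```bash
python3 -c "
from h import *
im,d,K,T=wr('w18.png')
W=cloud(d,K,T); m=(W[...,2]>.12)&(W[...,2]<.135)&(np.hypot(W[...,0]-.512,W[...,1]-.431)<.04); print(m.sum(),np.median(W[m],0),np.percentile(W[m],[3,97],0))
r=env.pinpoint('wrist','cover_knob')[0]; k=ray(r['centre'],.116,K,T)*1000; print(r['score'],k)
go([[512,431,106,77]])"
```

```text
tcp [512.6 431.  204.3] 77.0 f [0.2 0.  0.8] 0.03442368980703056 0.0 32.1667
424 [0.51036403 0.4313078  0.12717259] [[0.50259821 0.42300243 0.12209547]
 [0.51790419 0.4384526  0.12843834]]
0.65 [509.55589016 433.59914469 116.        ]
[np.float64(0.0), np.float64(-0.8), np.float64(98.8), np.float64(0.1)]
```

Request:
{"name": "step_arm", "arguments": {"series": [[[40,0,-2,40,0],[40,0,-2,80,0],[40,0,-2,98,0],[40,0,-2,98,0],[10,0,-2,98,0],[10,0,-2,98,0],[10,0,-2,98,0],[10,0,-2,98,0]]], "squeeze": 20}}

```text
t: 32.88
tool_pos: [0.5113, 0.4316, 0.1085]
eef_rot: [2.455, 1.959, 0.001]
ft_force: [-0.1, -2.1, -5.7]
width: 0.0172
grasp_force: 22.2
```

```bash
cat > arc.py <<'E'
from h import *
p,psi,s=pose(); print(p,psi)
pin=np.array([472.8,271]); a0=np.arctan2(p[1]-pin[1],p[0]-pin[0]); r=np.hypot(*(p[:2]-pin)); print(np.degrees(a0),r,"to shut",np.degrees(a0)+24.7-.6)
a=[a0-np.radians(6.5*i) for i in range(1,10)]
go([[pin[0]+165.5*np.cos(x),pin[1]+165.5*np.sin(x),p[2],psi+np.degrees(x-a0)] for x in a])
E
python3 arc.py
```

```text
[511.29730383 431.57793172 108.51673484] 77.18761938356818
76.5182348652586 165.12817614307696 to shut 100.61823486525861
[np.float64(-0.9), np.float64(18.7), np.float64(-0.0), np.float64(6.5)]
[np.float64(-4.3), np.float64(37.2), np.float64(-0.0), np.float64(13.0)]
[np.float64(-9.8), np.float64(55.1), np.float64(-0.0), np.float64(19.5)]
[np.float64(-17.2), np.float64(72.4), np.float64(-0.0), np.float64(26.0)]
[np.float64(-26.6), np.float64(88.6), np.float64(-0.0), np.float64(32.5)]
[np.float64(-37.7), np.float64(103.7), np.float64(-0.0), np.float64(39.0)]
[np.float64(-50.5), np.float64(117.5), np.float64(-0.0), np.float64(45.5)]
[np.float64(-64.8), np.float64(129.7), np.float64(-0.0), np.float64(52.0)]
[np.float64(-80.3), np.float64(140.2), np.float64(-0.0), np.float64(58.5)]
```

Request:
{"name": "step_arm", "arguments": {"series": [[[10,-1,19,0,6.5],[10,-4,37,0,13],[10,-10,55,0,19.5],[10,-17,72,0,26],[10,-27,89,0,32.5],[10,-38,104,0,39],[10,-50,117,0,45.5],[10,-65,130,0,52],[10,-65,130,0,52]]]}}

```text
t: 33.63
tool_pos: [0.6239, 0.3359, 0.1085]
eef_rot: [3.066, 0.674, -0.005]
ft_force: [-5.0, -1.8, -2.6]
width: 0.0165
grasp_force: 22.3
```

```bash
python3 arc.py
```

```text
[623.85707813 335.93375232 108.47799959] 24.781736296452003
23.26104897407955 164.42211847331117 to shut 47.361048974079544
[np.float64(-0.5), np.float64(18.7), np.float64(-0.0), np.float64(6.5)]
[np.float64(-4.2), np.float64(37.1), np.float64(-0.0), np.float64(13.0)]
[np.float64(-9.9), np.float64(55.0), np.float64(-0.0), np.float64(19.5)]
[np.float64(-17.6), np.float64(72.1), np.float64(-0.0), np.float64(26.0)]
[np.float64(-27.2), np.float64(88.2), np.float64(-0.0), np.float64(32.5)]
[np.float64(-38.6), np.float64(103.2), np.float64(-0.0), np.float64(39.0)]
[np.float64(-51.5), np.float64(116.7), np.float64(-0.0), np.float64(45.5)]
[np.float64(-66.0), np.float64(128.7), np.float64(-0.0), np.float64(52.0)]
[np.float64(-81.7), np.float64(139.0), np.float64(-0.0), np.float64(58.5)]
```

Request:
{"name": "step_arm", "arguments": {"series": [[[10,0,19,0,6.5],[10,-4,37,0,13],[10,-10,55,0,19.5],[10,-17,72,0,26],[10,-27,88,0,32.5],[10,-38,103,0,39],[10,-46,111,0,43],[10,-46,111,0,43]]]}}

```text
t: 34.3
tool_pos: [0.6286, 0.218, 0.1085]
eef_rot: [3.102, -0.49, -0.0]
ft_force: [-1.7, -0.2, -6.1]
width: 0.0168
grasp_force: 22.2
```

```bash
python3 arc.py
```

```text
[628.56919907 217.96480267 108.53307989] -17.955177861734313
-18.80231936434744 164.55022192209194 to shut 5.29768063565256
[np.float64(-0.4), np.float64(18.7), np.float64(-0.0), np.float64(6.5)]
[np.float64(-3.8), np.float64(37.2), np.float64(-0.0), np.float64(13.0)]
[np.float64(-9.4), np.float64(55.1), np.float64(-0.0), np.float64(19.5)]
[np.float64(-16.9), np.float64(72.3), np.float64(-0.0), np.float64(26.0)]
[np.float64(-26.3), np.float64(88.5), np.float64(-0.0), np.float64(32.5)]
[np.float64(-37.5), np.float64(103.6), np.float64(-0.0), np.float64(39.0)]
[np.float64(-50.3), np.float64(117.3), np.float64(-0.0), np.float64(45.5)]
[np.float64(-64.6), np.float64(129.5), np.float64(-0.0), np.float64(52.0)]
[np.float64(-80.2), np.float64(139.9), np.float64(-0.0), np.float64(58.5)]
```

Push on to the stop, watching the force.

Request:
{"name": "step_arm", "arguments": {"series": [[[10,0,5,0,2],[10,0,10,0,4],[10,-1,15,0,5.5],[10,-1,19,0,5.5],[10,-1,19,0,5.5]]]}}

```text
t: 34.72
tool_pos: [0.6228, 0.203, 0.1085]
eef_rot: [-3.075, 0.631, -0.002]
ft_force: [-0.7, 2.0, -4.0]
width: 0.0173
grasp_force: 22.3
```

```bash
python3 arc.py | head -3
```

```text
[622.75946021 203.0449513  108.48522633] -23.191476727053548
-24.3779484027893 164.63817403785356 to shut -0.2779484027893012
[np.float64(-0.6), np.float64(18.7), np.float64(-0.0), np.float64(6.5)]
```

Request:
{"name": "step_arm", "arguments": {"series": [[[10,0,3,0,0],[10,0,6,0,0],[10,0,6,0,0]]]}}

```text
t: 34.97
tool_pos: [0.6227, 0.2029, 0.1086]
eef_rot: [-3.065, 0.626, -0.01]
ft_force: [7.5, 15.1, -8.9]
width: 0.0172
grasp_force: 22.4
```

```bash
python3 arc.py | head -3
```

```text
[622.69325775 202.91559515 108.5582884 ] -23.073118620753643
-24.42846365047002 164.63133026358682 to shut -0.32846365047002235
[np.float64(-0.6), np.float64(18.7), np.float64(-0.0), np.float64(6.5)]
```

On the stop. I relieve the load, release, and rise clear.

Request:
{"name": "step_arm", "arguments": {"series": [[[10,0,-6,0,0],[10,0,-6,0,0],[30,0,-6,0,0],[40,0,-6,0,0],[40,0,-6,-40,0],[40,0,-6,-80,0],[40,0,-6,-120,0],[40,0,-6,-120,0]]]}}

```text
t: 35.63
tool_pos: [0.6261, 0.2022, 0.2409]
eef_rot: [-3.069, 0.633, -0.03]
ft_force: [-0.3, -0.2, 2.3]
width: 0.0341
grasp_force: 0.0
```

Run:
```python
from h import *
im,d,K,T=wr('w19.png'); W=cloud(d,K,T); m=(W[...,2]>.12)&(W[...,2]<.135); k=np.median(W[m],0)*1000; print(m.sum(),k,"knob angle",np.degrees(np.arctan2(k[1]-271,k[0]-472.8)))
cv2.imwrite('pics/c19.png',cv2.imread('pics/w19.png')[60:420,60:500])
shot('top','top9.png')
```

```text
tcp [625.3 202.  237. ] -23.3 f [-0.3  0.4 -0.4] 0.03428242030149722 0.0 35.6833
311 [623.35625147 201.4981356  127.26585022] knob angle -24.779646742082587
```

View pics/c19.png

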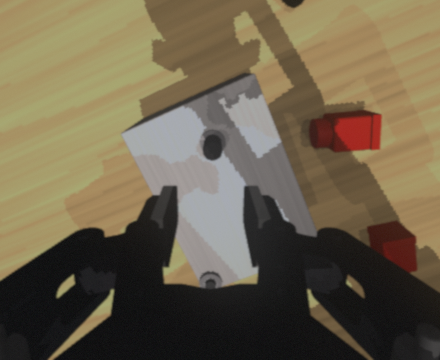

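The cover sits flush over the case: knob at (212,146), no well visible, knob at its shut place. The gripper is clear, so I hand in.

```bash
python3 -c "
from plant import env
print(env.close_job())"
```

```text
the job is handed in; nothing more can be done
None
```

I handed the job in: the three canisters stand upright in the case and the cover is shut on its stop, all confirmed by camera beforehand; I didn't touch the control box, mouse or meter, and the hand-in returned no verdict.

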